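Feed a carton past the spring stop of a push-through rail

TASK

A small carton lies flat in the feed rail on the worktop, held back by two spring studs. Press the long bar in the rail's floor down with the fingertips and, keeping it down, gently push the carton along the rail over the sunken studs into the bay at the closed end, then let the bar spring back up so that the studs stand behind the carton. Only press and push: do not pinch, squeeze, lift or tip the carton, and leave the other things on the worktop alone.

Things in the scene. Friction and masses are not known exactly. Their poses are not given: they have to be found in the camera images.
- rail: Fixed feed rail: a grey and aluminium channel 240 mm long, 103 mm wide, in varying place and yaw. Origin under it on the worktop, z up; +y runs along the middle of the lane from its open end to its closed end. Side walls: inner faces at x = +-0.0455, tops 45 mm over the worktop.
- mouth (a point): Middle of the lane's open end, at floor level: rail y = -0.127. The carton slides on two grey floor strips, tops 28 mm over the worktop, lying 24 to 45 mm each side of the middle; the press bar lies in the slot between them.
- stop (a joint): Press bar and studs, one piece, in m: 0 = up, grows as pressed, 0.014 = bottomed. At 0.011 or more the studs are sunk below the floor strips. It goes straight down wherever it is pressed; 2 to 3 N starts it, about 6 N bottoms it; it springs back up when let go.
- press_bar (a point): Middle of the top of the dark press bar, 25 mm over the worktop when up; sinks with it. The bar is 42 mm wide, 190 mm long: rail x -0.021 to +0.021, y -0.120 to +0.070.
- studs (a point): Point half-way between the two dark square studs, at floor level: rail y = +0.035. Each is 10 x 10 mm, at rail x = +0.035 and -0.035 (faces at y 0.030 and 0.040), so a gap 60 mm wide is left between them, through which fingertips on the bar can pass. Up, they stand 11 mm over the floor strips.
- carton_center (a point): Centre of the loose printed white cardboard carton, lying flat: 48 mm along the lane (51 with its flap), 85 mm across it, 32 mm high, about 0.1 kg. The point's x axis points up, y lies across the lane, z along it. It starts on the open-end side of the studs, its centre at rail y -0.037 to +0.002, 44 mm over the worktop.
- end_bay (a point): Floor level in the bay between studs and end wall, rail y = +0.072. The end wall's inner face is at y = +0.105; wall 6 mm thick, 55 mm high. The carton's centre is at rail y 0.064 when just clear of the studs, 0.081 when against the end wall.
- timer: Bystander: round kitchen timer, red above and white below, 69 mm wide, 60 mm high; origin under it.
- tub: Bystander: white yoghurt tub, 72 mm wide, 71 mm high; origin under it.
- spice: Bystander: spice jar with red cap, 45 mm wide, 106 mm high; origin under it.
- tin: Bystander: food tin, 76 mm wide, 110 mm high; origin under it.
- pot: Bystander: squat pot with red lid, 58 mm wide, 50 mm high, close to the rail on the robot's side; origin under it.
- spoon: Bystander: teaspoon, 130 x 27 x 11 mm, lying along the far side of the rail; origin under its middle.

How it is judged (in metres and radians):
On the way, in this order (a step that is already met when the one before it is completed fails the run):
1. the bar is pressed down until the studs are sunk, while the carton is still behind them (value of joint stop above 0.0105 m and y of carton_center in the frame of rail below 0.01 m and contact force between the fingers and stop above 0.5 N), for 0.1 s.
2. with the bar held down by the fingers, the carton is over the studs (value of joint stop above 0.0095 m and y of carton_center in the frame of rail between 0.022 and 0.062 m and contact force between the fingers and stop above 0.5 N), for 0.05 s.
At the end, for the whole second after the job is handed in: The carton lies flat (within 0.08 rad and 3 mm of height) and at rest in the end bay, wholly past the studs (its centre at rail y 0.063 to 0.084), and the bar is up again (within 2 mm), the studs standing behind the carton (y of carton_center in the frame of rail between 0.063 and 0.084 m and x of carton_center in the frame of rail between -0.008 and 0.008 m and z of carton_center in the frame of rail between 0.041 and 0.047 m and angle between carton_center's own x axis and vertical below 0.08 rad and value of joint stop below 0.002 m and linear speed of carton below 0.01 m/s); the robot touches nothing.
It fails at once if the carton is lifted (more than 8 mm) or tipped (more than 0.25 rad) (z of carton_center in the frame of rail above 0.052 m or angle between carton_center's own x axis and vertical above 0.25 rad).
It fails at once if the carton is pinched or pushed hard (more than 18 N from the fingers) (contact force between the fingers and carton above 18 N).
It fails at once if a bystander is moved by more than 25 mm or knocked over ((distance of timer from where it was at the start of the episode above 0.025 m or angle between timer's own z axis and vertical above 0.5 rad) or (distance of tub from where it was at the start of the episode above 0.025 m or angle between tub's own z axis and vertical above 0.5 rad) or (distance of spice from where it was at the start of the episode above 0.025 m or angle between spice's own z axis and vertical above 0.5 rad) or (distance of tin from where it was at the start of the episode above 0.025 m or angle between tin's own z axis and vertical above 0.5 rad) or (distance of pot from where it was at the start of the episode above 0.025 m or angle between pot's own z axis and vertical above 0.5 rad) or (distance of spoon from where it was at the start of the episode above 0.025 m or angle between spoon's own z axis and vertical above 0.5 rad)).
It also fails if it takes over 42 s, if anything falls off the work surface, if the arm or the gripper's body presses on something with over 40 N, if the wrist force passes 120 N, or if a joint passes its speed limit or range.

ROBOT

A 6-joint arm with a two-finger parallel gripper is mounted at the origin on a cart in front of the work surface, level with it; the furniture and walls round the work are solid. World frame = base frame: x ahead of the robot, y to its left, z up, the work surface at z = 0. Lengths are in mm, angles in rad, forces in N, time in s.
With the tool pointing down it reaches from about 300 to 750 mm from the base axis. Payload 8.5 kg.
Tool frame: the origin (TCP) lies on the mounting face of the last link; the fingertips stand 166 mm ahead of it and the grasp point (between the pads) lies 147 mm ahead of it; z points along the fingers, y is the line along which they close (so a half turn about z gives the same grasp; the last joint's range is limited). The gripper opens to 88 mm and grips with 3 to 60 N. Pads are 18 mm wide; open, the fingers measure 123 mm over their backs; the gripper's body (75 mm by 187 mm) begins 45 mm behind the grasp point.
Start: joints at [1.039, 0.381, 1.297, -0, 1.464, -0.215], TCP at [171.332, 522.616, 404.748] pointing down, gripper open.
Joint ranges: [-3.11, 3.11], [-0.89, 2.33], [0.22, 2.48], [-1.42, 4.56], [0.17, 2.85], [-2.88, 2.88]. Speed limits (rad/s): [2.39, 2.39, 3.14, 3.14, 3.14, 3.14].

INTERFACE

Orientations are given as a rotation vector (axis times angle).
In Python, from rig import manip gives the robot as it stands.
- The arm moves only by the tool arm_command, never from a script. Its argument "plan" is a list of rows, each an object of numbers: "fingers": the opening in per cent of the stroke, from 0 (shut) to 100 (fully open); "tx", "ty", "tz": the shift along the tool's x, y, z in m; "turn": the turn about the tool's z in degrees. A call has exactly 10 rows; each row is the pose to reach, as a shift and turn from the pose commanded when the call began, along the tool's axes at that moment; what a row does not reach only later rows make up. A row lasts 1/10 s, in which the tool goes at most 50 mm and 8.59 degrees, less where a joint would pass 70% of its speed; a pose out of reach is approached as far as the arm can. A call with a gripper value outside its range is refused whole. The fingers move at their own pace and stop on an object; "newtons" is the grip in N (left out, the last holds). Time passes only in rows, so rows that repeat a pose let the fingers close, or fill a call up. It gives the time, the measured TCP pose, the force, the opening and the grip force at its end, in the units of the state.
- manip.sense(): the state, without advancing time (a new reading comes with each control period).
- manip.read_camera(name): name is "scene" or "top"; returns a dict with "color" (480x640x3 uint8, red, green, blue), "range_z" (480x640 float32, mm along the optical axis (not along the pixel's ray), 0 where there is no reading), "intrinsics" (3x3 intrinsics, pixels), "view" (4x4, takes a point from world to camera coordinates). Camera axes: x right, y down, z forward; pixel columns grow to the right and rows downward; lengths in mm; the calibration is good to about 2 mm. A picture is of the moment at which its call begins.
- manip.job_done(): hands the job in; it is judged then, once.
The state is a dict: "time_s": time; "qpos": joint angles; "joint_vel": joint speeds; "tau": joint torques, N m; "position": TCP position; "orientation": TCP orientation; "contact_force": force on the tool from outside, world axes, zero at the start; "torque": the same for the moment, N m; "grip_width": finger opening in mm; "grip_force": force on a finger pad.
Only numpy, scipy, OpenCV 4.12 (cv2) and the standard library are available. Lean on these libraries where they do the work, as an engineer would, in place of code of your own. Each camera call takes 0.05 s, during which the arm holds its last target. There are 200 camera calls.

## Working session

There is one attempt and no reset: what is moved stays moved. The work goes in short steps, Python scripts to look and compute and a tool call to move; the robot and the scene stay as the last step left them, time stands still between calls to the robot, and variables do not carry over. Pictures are saved under pics/ and viewed, at most 10 in all, crops included, and the job is handed in when it is done.

Besides the shell and the picture viewer there is one more tool, called after "Emit:" in YAML: its name, and indented under it one key for each argument. arm_command: Moves the arm, as the interface text tells. Its arguments: {"type":"object","properties":{"plan":{"type":"array"},"newtons":{"type":"number"}},"required":["plan"]}

```bash
ls; mkdir -p pics
cat > h.py <<'E'
import numpy as np, cv2
from rig import manip
def grab(n):
    c=manip.read_camera(n); np.savez(f'{n}.npz',**c); return c
def world(c):
    K=np.array(c['intrinsics']);V=np.array(c['view']);z=c['range_z'].astype(float)
    v,u=np.mgrid[:480,:640]
    P=np.stack([(u-K[0,2])/K[0,0]*z,(v-K[1,2])/K[1,1]*z,z],-1)
    W=(P-V[:3,3])@V[:3,:3]   # R^T(p-t)
    W[z==0]=np.nan
    return W
E
python3 - <<'E'
from h import *
s=manip.sense(); print({k:np.round(v,3).tolist() for k,v in s.items()})
ims=[]
for n in('scene','top'):
    c=grab(n); cv2.imwrite(f'pics/{n}0.png',c['color'][...,::-1]); print(n,np.round(c['intrinsics'],1).tolist(),np.round(c['view'],3).tolist())
E
```

```text
pics
{'time_s': 0.0, 'qpos': [1.039, 0.381, 1.298, -0.0, 1.464, -0.215], 'joint_vel': [0.002, 0.0, 0.001, -0.0, 0.0, 0.001], 'tau': [0.0, -43.794, -22.456, 0.071, 0.035, -0.0], 'position': [171.321, 522.599, 404.146], 'orientation': [-0.495, -3.102, 0.002], 'contact_force': [-0.704, -0.17, -0.444], 'torque': [-0.028, -0.002, -0.003], 'grip_force': 0.0, 'grip_width': 88.0}
scene [[503.8, 0.0, 321.4], [0.0, 503.8, 235.3], [0.0, 0.0, 1.0]] [[0.63, -0.776, 0.014, -277.907], [-0.451, -0.38, -0.807, 288.577], [0.632, 0.503, -0.59, 721.258], [0.0, 0.0, 0.0, 1.0]]
top [[474.1, 0.0, 310.8], [0.0, 474.1, 246.9], [0.0, 0.0, 1.0]] [[0.013, -1.0, 0.016, 8.69], [-0.992, -0.015, -0.127, 514.907], [0.127, -0.015, -0.992, 852.664], [0.0, 0.0, 0.0, 1.0]]
```

View pics/top0.png

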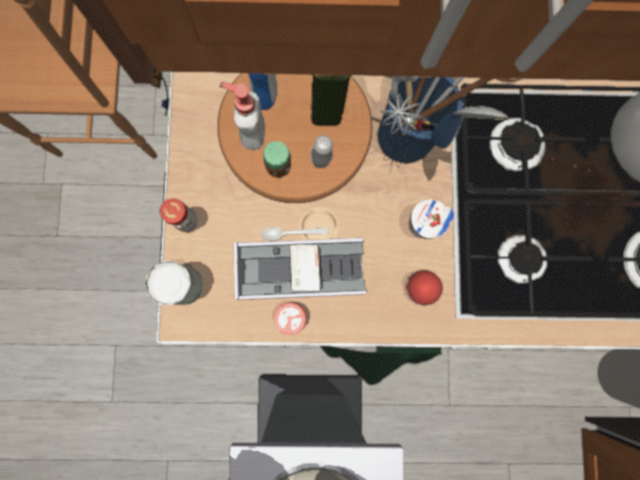

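View pics/scene0.png

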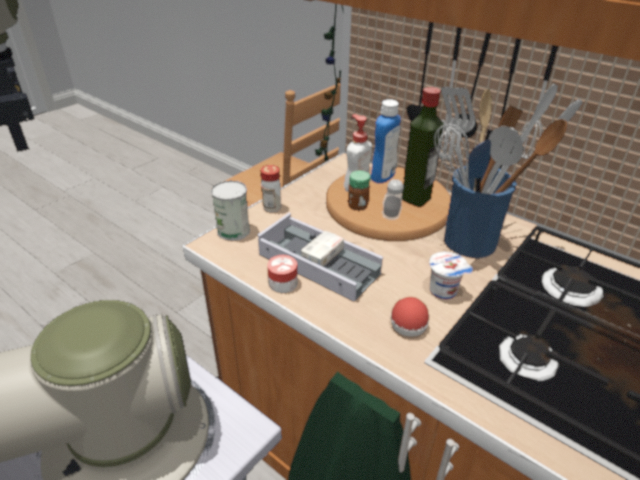

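The top view shows the rail at cols 235–366, rows 240–300. The studs are at about (277,252) and (277,287), with the carton at (305,268) to their right. So the closed end is on the left (world +y), with the pot at (291,318) and the spoon at (295,232). Next I'll measure the rail and carton.

Run:
```python
from h import *
from scipy.spatial.transform import Rotation as R
for n in('top','scene'):
    c=np.load(f'{n}.npz'); W=world(c)
    if n=='top': roi=(slice(225,310),slice(225,378))
    else: roi=(slice(210,305),slice(250,390))
    P=W[roi].reshape(-1,3); P=P[np.isfinite(P[:,0])]
    if n=='top': b=[np.nanmin(P[P[:,2]>15],0),np.nanmax(P[P[:,2]>15],0)]
    print(n,np.round(b,0).tolist(), np.histogram(P[:,2],bins=np.arange(-6,74,4))[0])
    # walls+all pts above 20: minAreaRect
    ok=(P[:,2]>38)&(P[:,2]<49)
    print('wall rect',cv2.minAreaRect(P[ok][:,:2].astype(np.float32)), P[ok][:,2].mean())
    ok=(P[:,2]>54)&(P[:,2]<68)
    Q=P[ok];print('carton',len(Q),np.median(Q,0),cv2.minAreaRect(Q[:,:2].astype(np.float32)))
    ok=(P[:,2]>50)&(P[:,2]<58);print('endwall?',len(P[ok]),np.median(P[ok],0))
print(R.from_rotvec(manip.sense()['orientation']).as_matrix().round(3))
c=np.load('top.npz')['color'];a=cv2.resize(c[225:315,220:380],None,fx=5,fy=5,interpolation=cv2.INTER_CUBIC);cv2.imwrite('pics/topcrop.png',a[...,::-1])
```

```text
top [[399.0, -84.0, 15.0], [549.0, 158.0, 66.0]] [  46 2718 2619  671  148   49   27  583 2369 1027   69  109  379  547
  162  368  823  242    0]
wall rect ((463.919677734375, 37.151832580566406), (125.4702377319336, 238.5274200439453), 3.167933702468872) 45.44391339683197
carton 1433 [473.08943765  31.33079454  59.82406576] ((458.67333984375, 78.5135726928711), (159.91322326660156, 118.09589385986328), 89.25283813476562)
endwall? 530 [453.21957105  52.16008124  55.8125107 ]
scene [[399.0, -84.0, 15.0], [549.0, 158.0, 66.0]] [  67 3808 1381  378  307  293  328  850 1705  854  396  433  587  386
  534  264  460   37    0]
wall rect ((503.0589904785156, 48.03166198730469), (263.715087890625, 262.82135009765625), 30.331907272338867) 43.523694596702725
carton 761 [469.91984554  24.53356171  59.07939874] ((522.8621826171875, 75.5647964477539), (160.49896240234375, 296.1833801269531), 88.80677795410156)
endwall? 798 [418.90691897  46.87176126  52.30540906]
[[-0.95   0.312 -0.001]
 [ 0.312  0.95  -0.001]
 [ 0.    -0.001 -1.   ]]
```

View pics/topcrop.png

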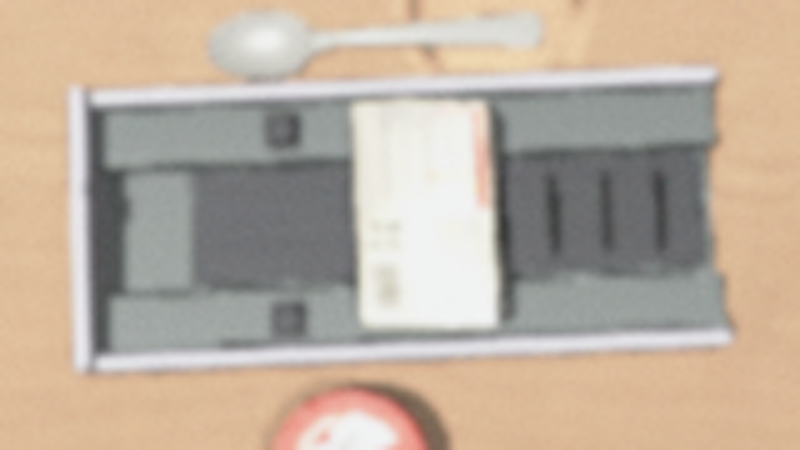

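The zoomed crop shows stud tops at about (283,129) and (289,319). The far wall's top runs (100,97)→(715,74) and the near wall's (100,361)→(728,338). The carton's top spans (352,100) to (498,328). I'll fit the rail pose from these and check it by overlaying the model on the scene view.

```bash
cat >> h.py <<'E'
def proj(c,X):
    V=np.array(c['view']);K=np.array(c['intrinsics']);p=(np.atleast_2d(X)@V[:3,:3].T+V[:3,3])@K.T
    return p[:,:2]/p[:,2:]
def onplane(c,uv,z):
    V=np.array(c['view']);K=np.array(c['intrinsics']);o=-V[:3,:3].T@V[:3,3]
    d=np.c_[np.atleast_2d(uv),np.ones(len(np.atleast_2d(uv)))]@np.linalg.inv(K).T@V[:3,:3]
    return o+d*((z-o[2])/d[:,2])[:,None]
def r2w(p,X):
    X=np.atleast_2d(np.array(X,float));c,s=np.cos(p[2]),np.sin(p[2])
    return np.c_[p[0]+c*X[:,0]-s*X[:,1],p[1]+s*X[:,0]+c*X[:,1],X[:,2]]
def w2r(p,W):
    W=np.atleast_2d(W);c,s=np.cos(p[2]),np.sin(p[2]);d=W[:,:2]-p[:2]
    return np.c_[c*d[:,0]+s*d[:,1],-s*d[:,0]+c*d[:,1],W[:,2]]
E
python3 - <<'E'
from h import *
from scipy.optimize import least_squares as LS
c=np.load('top.npz'); s=np.load('scene.npz')
px=lambda a:np.array([220,225])+(np.array(a,float)+.5)/5-.5
st=onplane(c,px([(283,129),(289,319)]),39)
far=onplane(c,px([(100,97),(715,74)]),45); near=onplane(c,px([(100,361),(728,338)]),45)
end=onplane(c,px([(72,90),(78,368)]),55); mo=onplane(c,px([(717,74),(731,338)]),45)
def f(p):
    q=lambda W:w2r(p,W)
    return np.r_[(q(st)-[[35,35,39],[-35,35,39]])[:,:2].ravel(),q(far)[:,0]-48.5,q(near)[:,0]+48.5,q(end)[:,1]-111,q(mo)[:,1]+127]
r=LS(f,[465,37,0.03]);p=r.x;print(p,np.degrees(p[2]));print(f(p).round(1));np.save('rail.npy',p)
# depth carton top
for n in (c,s):
    Q=w2r(p,world(n).reshape(-1,3)); ok=(abs(Q[:,0])<44)&(Q[:,1]<40)&(Q[:,1]>-80)&(Q[:,2]>55)&(Q[:,2]<66)
    print('carton',ok.sum(),Q[ok].min(0).round(),Q[ok].max(0).round(),np.percentile(Q[ok],[3,50,97],axis=0).round(1).tolist())
print('carton px',w2r(p,onplane(c,px([(352,102),(488,99),(361,327),(499,328)]),60)).round(1).tolist())
im=s['color'].copy()
def L(a,b,col): 
    u=(proj(s,r2w(p,[a,b]))-[250,205])*5.3; cv2.line(im2,*[tuple(int(v) for v in x) for x in u],col,1,cv2.LINE_AA)
im2=cv2.resize(im[205:305,250:395],None,fx=5.3,fy=5.3,interpolation=cv2.INTER_CUBIC)
for x in(-51.5,-45.5,45.5,51.5): L((x,-127,45),(x,105,45),(255,0,0))
L((-51.5,111,55),(51.5,111,55),(0,255,0));L((-51.5,105,55),(51.5,105,55),(0,255,0))
for x in(-21,21):L((x,-120,25),(x,70,25),(0,0,255))
for x in(-35,35):L((x-5,35,39),(x+5,35,39),(255,255,0));L((x,30,39),(x,40,39),(255,255,0))
cv2.imwrite('pics/ov.png',im2[...,::-1])
E
```

```text
[4.73538573e+02 4.31412715e+01 5.20360398e-02] 2.981445464220214
[-0.1 -0.  -0.3 -0.1 -0.   0.2  0.4 -0.1 -0.7 -1.   0.9  0.9]
carton 1230 [-40. -43.  55.] [43.  9. 66.] [[-37.7, -39.1, 56.3], [0.4, -16.0, 60.3], [39.5, 7.2, 63.7]]
carton 654 [-42. -45.  55.] [44.  8. 64.] [[-39.1, -42.8, 55.7], [-3.6, -21.6, 59.4], [38.5, 4.7, 62.3]]
carton px [[41.2, 8.7, 60.0], [40.5, -40.6, 60.0], [-40.0, 8.2, 60.0], [-42.3, -41.1, 60.0]]
```

View pics/ov.png

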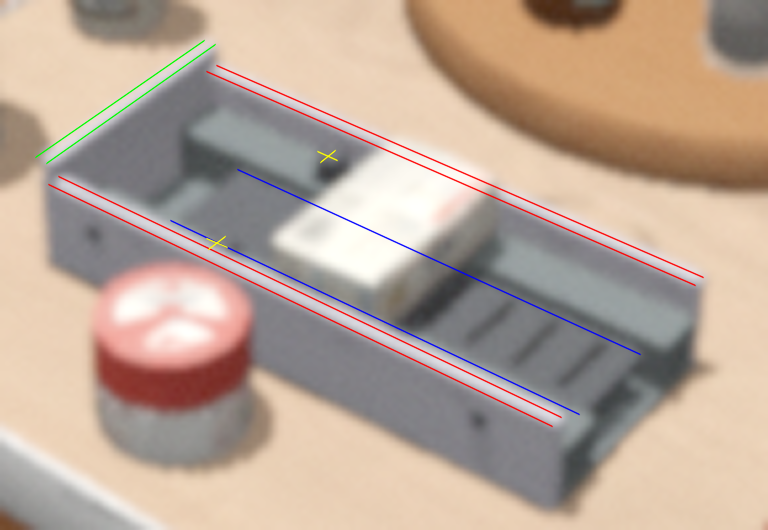

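The overlay agrees to about 1 px (roughly 2 mm), and the carton's height also checks. The carton centre is at rail (0,−16), with its rear at about −41. I'll approach with shut fingers, tool y across the lane, aiming first above rail (0,−75).

```bash
cat >> h.py <<'E'
from scipy.spatial.transform import Rotation as R
def delta(rx,ry,tip):
    "shift (mm, tool axes) and turn (deg) to put fingertips at rail x,y and height tip, tool y along rail x"
    p=np.load('rail.npy');s=manip.sense();M=R.from_rotvec(s['orientation']).as_matrix()
    t=r2w(p,[rx,ry,tip+166])[0]-s['position']
    a=np.degrees(p[2]-np.arctan2(M[1,1],M[0,1])); a=(a+90)%180-90
    cur=w2r(p,s['position'])[0]
    print('t',s['time_s'],'tool mm',(M.T@t).round(1),'turn',round(-a,2),'| at rail',cur.round(1),'tip',round(cur[2]-166,1),'F',np.round(s['contact_force'],1),'q',np.round(s['qpos'],2))
E
python3 -c "
from h import *
delta(0,-75,60)"
```

```text
t 0.1 tool mm [-463.6 -431.2  178.6] turn 68.87 | at rail [-276.9  494.5  404.2] tip 238.2 F [ 0.5  1.  -0.2] q [ 1.04  0.38  1.3   0.    1.46 -0.22]
```

Emit:
arm_command:
  plan:
    - {"fingers":0,"tx":-0.033,"ty":-0.0307,"tz":0,"turn":4.9}
    - {"fingers":0,"tx":-0.066,"ty":-0.0614,"tz":0,"turn":9.8}
    - {"fingers":0,"tx":-0.099,"ty":-0.0921,"tz":0,"turn":14.7}
    - {"fingers":0,"tx":-0.132,"ty":-0.1228,"tz":0,"turn":19.6}
    - {"fingers":0,"tx":-0.165,"ty":-0.1535,"tz":0,"turn":24.5}
    - {"fingers":0,"tx":-0.198,"ty":-0.1842,"tz":0,"turn":29.4}
    - {"fingers":0,"tx":-0.231,"ty":-0.2149,"tz":0,"turn":34.3}
    - {"fingers":0,"tx":-0.264,"ty":-0.2456,"tz":0,"turn":39.2}
    - {"fingers":0,"tx":-0.297,"ty":-0.2763,"tz":0,"turn":44.1}
    - {"fingers":0,"tx":-0.33,"ty":-0.307,"tz":0,"turn":49.0}

```text
time_s: 1.1
position: [389.7, 126.3, 404.7]
orientation: [-1.742, -2.614, 0.0]
contact_force: [1.4, 0.1, 0.0]
grip_width: 10.0
grip_force: 0.0
```

```bash
python3 -c "
from h import *
delta(0,-75,60)"
```

```text
t 1.1 tool mm [-179.7   20.2  178.7] turn 19.66 | at rail [-79.4  87.4 404.7] tip 238.7 F [1.4 0.1 0. ] q [ 0.02  0.13  1.65  0.    1.36 -0.37]
```

Emit:
arm_command:
  plan:
    - {"fingers":0,"tx":-0.045,"ty":0.005,"tz":0,"turn":5}
    - {"fingers":0,"tx":-0.09,"ty":0.01,"tz":0,"turn":10}
    - {"fingers":0,"tx":-0.135,"ty":0.015,"tz":0,"turn":15}
    - {"fingers":0,"tx":-0.18,"ty":0.02,"tz":0.01,"turn":19.7}
    - {"fingers":0,"tx":-0.18,"ty":0.02,"tz":0.04,"turn":19.7}
    - {"fingers":0,"tx":-0.18,"ty":0.02,"tz":0.07,"turn":19.7}
    - {"fingers":0,"tx":-0.18,"ty":0.02,"tz":0.1,"turn":19.7}
    - {"fingers":0,"tx":-0.18,"ty":0.02,"tz":0.13,"turn":19.7}
    - {"fingers":0,"tx":-0.18,"ty":0.02,"tz":0.16,"turn":19.7}
    - {"fingers":0,"tx":-0.18,"ty":0.02,"tz":0.178,"turn":19.7}

```text
time_s: 2.1
position: [477.1, -29.9, 224.7]
orientation: [-2.158, -2.28, 0.002]
contact_force: [0.4, 0.1, -0.4]
grip_width: 0.0
grip_force: 0.0
```

Run:
```python
from h import *
delta(0,-75,14)
c=grab('scene');s=grab('top')
a=cv2.resize(c['color'][190:310,250:400],None,fx=5,fy=5,interpolation=cv2.INTER_CUBIC)
cv2.imwrite('pics/s1.png',a[...,::-1])
```

```text
t 2.1 tool mm [-1.9  0.3 44.6] turn 0.16 | at rail [-2.000e-01 -7.320e+01  2.247e+02] tip 58.7 F [ 0.4  0.1 -0.4] q [-0.31  0.48  1.75 -0.    0.91 -0.37]
```

View pics/s1.png

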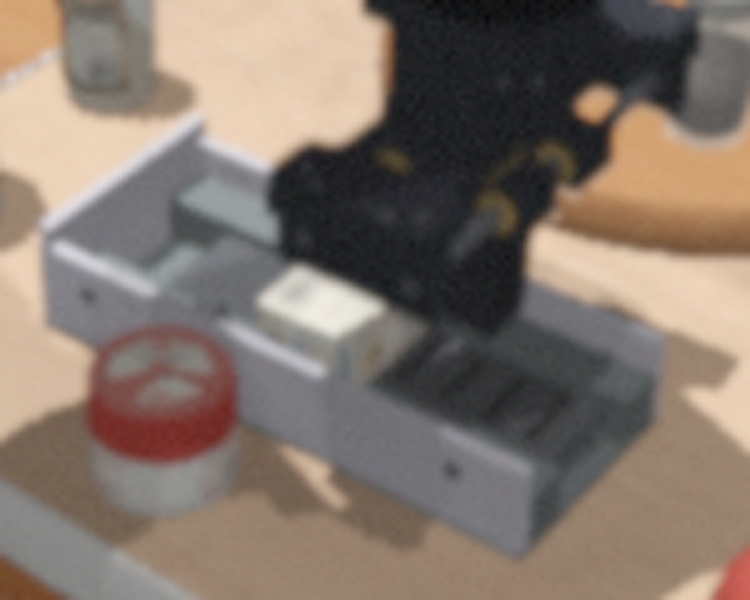

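The body covers the fingers in this view, while the lane behind the carton is clear and nothing has moved. Next I'll lower the tips to just above the bar.

Emit:
arm_command:
  plan:
    - {"fingers":0,"tx":-0.001,"ty":0,"tz":0.005,"turn":0}
    - {"fingers":0,"tx":-0.001,"ty":0,"tz":0.01,"turn":0}
    - {"fingers":0,"tx":-0.001,"ty":0,"tz":0.015,"turn":0}
    - {"fingers":0,"tx":-0.001,"ty":0,"tz":0.02,"turn":0}
    - {"fingers":0,"tx":-0.001,"ty":0,"tz":0.025,"turn":0}
    - {"fingers":0,"tx":-0.001,"ty":0,"tz":0.028,"turn":0}
    - {"fingers":0,"tx":-0.001,"ty":0,"tz":0.03,"turn":0}
    - {"fingers":0,"tx":-0.001,"ty":0,"tz":0.031,"turn":0}
    - {"fingers":0,"tx":-0.001,"ty":0,"tz":0.032,"turn":0}
    - {"fingers":0,"tx":-0.001,"ty":0,"tz":0.032,"turn":0}

```text
time_s: 3.2
position: [477.7, -31.0, 194.7]
orientation: [2.16, 2.282, 0.0]
contact_force: [-0.4, 0.8, 0.2]
grip_width: 0.3
grip_force: 0.0
```

```bash
python3 -c "
from h import *
delta(0,-75,12)"
```

```text
t 3.2 tool mm [-0.7 -0.3 16.7] turn 0.17 | at rail [  0.3 -74.3 194.7] tip 28.7 F [-0.4  0.8  0.2] q [-0.31  0.54  1.77  0.    0.83 -0.37]
```

Emit:
arm_command:
  plan:
    - {"fingers":0,"tx":0,"ty":0,"tz":0.002,"turn":0}
    - {"fingers":0,"tx":0,"ty":0,"tz":0.004,"turn":0}
    - {"fingers":0,"tx":0,"ty":0,"tz":0.006,"turn":0}
    - {"fingers":0,"tx":0,"ty":0,"tz":0.008,"turn":0}
    - {"fingers":0,"tx":0,"ty":0,"tz":0.01,"turn":0}
    - {"fingers":0,"tx":0,"ty":0,"tz":0.012,"turn":0}
    - {"fingers":0,"tx":0,"ty":0,"tz":0.013,"turn":0}
    - {"fingers":0,"tx":0,"ty":0,"tz":0.014,"turn":0}
    - {"fingers":0,"tx":0,"ty":0,"tz":0.015,"turn":0}
    - {"fingers":0,"tx":0,"ty":0,"tz":0.015,"turn":0}

```text
time_s: 4.2
position: [477.7, -31.0, 179.8]
orientation: [2.159, 2.281, 0.0]
contact_force: [-0.9, -0.2, 5.3]
grip_width: 0.5
grip_force: 2.7
```

```bash
python3 -c "
from h import *
delta(0,-75,12)"
```

```text
t 4.2 tool mm [-0.7 -0.3  1.8] turn 0.17 | at rail [  0.3 -74.3 179.8] tip 13.8 F [-0.9 -0.2  5.3] q [-0.31  0.56  1.79  0.    0.79 -0.37]
```

Emit:
arm_command:
  plan:
    - {"fingers":0,"tx":0,"ty":0,"tz":0.0005,"turn":0}
    - {"fingers":0,"tx":0,"ty":0,"tz":0.001,"turn":0}
    - {"fingers":0,"tx":0,"ty":0,"tz":0.0015,"turn":0}
    - {"fingers":0,"tx":0,"ty":0,"tz":0.002,"turn":0}
    - {"fingers":0,"tx":0,"ty":0,"tz":0.002,"turn":0}
    - {"fingers":0,"tx":0,"ty":0,"tz":0.002,"turn":0}
    - {"fingers":0,"tx":0,"ty":0,"tz":0.002,"turn":0}
    - {"fingers":0,"tx":0,"ty":0,"tz":0.002,"turn":0}
    - {"fingers":0,"tx":0,"ty":0,"tz":0.002,"turn":0}
    - {"fingers":0,"tx":0,"ty":0,"tz":0.002,"turn":0}

```text
time_s: 5.2
position: [477.7, -31.0, 177.9]
orientation: [2.159, 2.281, 0.0]
contact_force: [0.2, 0.3, 5.4]
grip_width: 0.3
grip_force: 3.0
```

```bash
python3 -c "
from h import *
delta(0,-75,12)
c=grab('top');a=cv2.resize(c['color'][225:315,220:380],None,fx=5,fy=5,interpolation=cv2.INTER_CUBIC);cv2.imwrite('pics/t2.png',a[...,::-1])"
```

```text
t 5.2 tool mm [-0.7 -0.3 -0.1] turn 0.17 | at rail [  0.3 -74.3 177.9] tip 11.9 F [0.2 0.3 5.4] q [-0.31  0.57  1.79 -0.    0.78 -0.37]
```

View pics/t2.png

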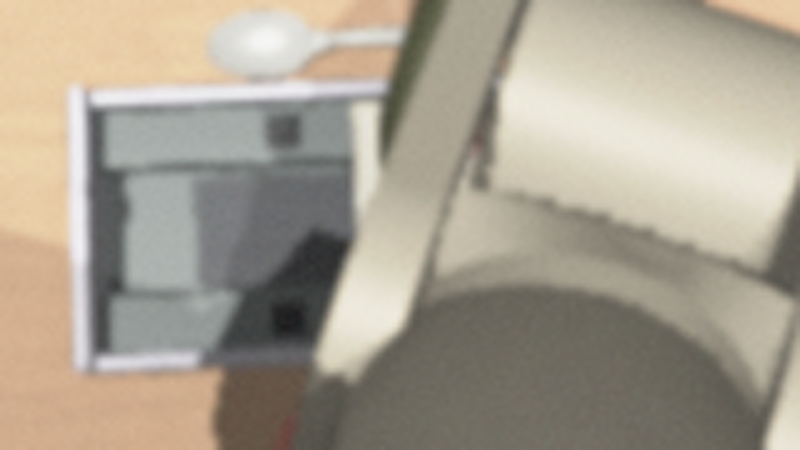

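The top view shows the studs at (283,129) and (288,318) and the carton's front edge still at col 352, so it hasn't moved. I'll check the stud height from depth.

```bash
cat >> h.py <<'E'
def studs():
    p=np.load('rail.npy')
    for n in('top','scene'):
        c=grab(n);Q=w2r(p,world(c).reshape(-1,3))
        for sx in(35,-35):
            ok=(abs(Q[:,0]-sx)<4)&(abs(Q[:,1]-35)<4)&(Q[:,2]<50);ok2=(abs(Q[:,0]-sx)<5)&(abs(Q[:,1]-55)<8)&(Q[:,2]<50)
            print(n,sx,'stud z',ok.sum(),np.median(Q[ok,2]).round(1),'floor z',np.median(Q[ok2,2]).round(1))
        ok=(abs(Q[:,0])<43)&(Q[:,2]>56)&(Q[:,2]<64)&(Q[:,1]<104)&(Q[:,1]>-80)
        print(n,'carton-top pts',ok.sum(),np.percentile(Q[ok],[2,98],axis=0).round(1).tolist())
E
python3 -c "
from h import *
studs()"
```

```text
top 35 stud z 18 30.9 floor z 29.5
top -35 stud z 16 30.3 floor z 29.9
top carton-top pts 103 [[-0.4, -36.0, 56.3], [41.2, 8.9, 62.5]]
scene 35 stud z 9 29.9 floor z 29.0
scene -35 stud z 0 nan floor z nan
scene carton-top pts 56 [[-39.2, -4.9, 56.2], [38.9, 103.8, 60.6]]
  return _methods._mean(a, axis=axis, dtype=dtype,
  ret = ret.dtype.type(ret / rcount)
```

The studs now read at floor level. I'll press 0.6 mm further and begin pushing slowly.

Emit:
arm_command:
  plan:
    - {"fingers":0,"tx":0,"ty":0,"tz":0.0003,"turn":0}
    - {"fingers":0,"tx":0.002,"ty":0,"tz":0.0006,"turn":0}
    - {"fingers":0,"tx":0.005,"ty":0,"tz":0.0006,"turn":0}
    - {"fingers":0,"tx":0.008,"ty":0,"tz":0.0006,"turn":0}
    - {"fingers":0,"tx":0.011,"ty":0,"tz":0.0006,"turn":0}
    - {"fingers":0,"tx":0.014,"ty":0,"tz":0.0006,"turn":0}
    - {"fingers":0,"tx":0.017,"ty":0,"tz":0.0006,"turn":0}
    - {"fingers":0,"tx":0.02,"ty":0,"tz":0.0006,"turn":0}
    - {"fingers":0,"tx":0.022,"ty":0,"tz":0.0006,"turn":0}
    - {"fingers":0,"tx":0.024,"ty":0,"tz":0.0006,"turn":0}

```text
time_s: 6.35
position: [476.8, -7.5, 177.5]
orientation: [2.158, 2.28, 0.001]
contact_force: [0.6, -4.8, 6.4]
grip_width: 0.7
grip_force: 3.2
```

```bash
python3 -W ignore -c "
from h import *
delta(0,35,11.5);studs()"
```

```text
t 6.35 tool mm [85.7 -0.4 -0.1] turn 0.18 | at rail [  0.6 -50.7 177.5] tip 11.5 F [ 0.6 -4.8  6.4] q [-0.26  0.57  1.79 -0.    0.78 -0.32]
top 35 stud z 12 30.9 floor z 30.1
top -35 stud z 0 nan floor z 29.4Traceback (most recent call last):
  File "<string>", line 3, in <module>
    delta(0,35,11.5);studs()
                     ~~~~~^^
  File "h.py", line 41, in studs
    print(n,'carton-top pts',ok.sum(),np.percentile(Q[ok],[2,98],axis=0).round(1).tolist())
                                      ~~~~~~~~~~~~~^^^^^^^^^^^^^^^^^^^^^
    return _quantile_unchecked(
        a, q, axis, out, overwrite_input, method, keepdims, weights)
    return _ureduce(a,
                    func=_quantile_ureduce_func,
    ...<5 lines>...
                    overwrite_input=overwrite_input,
                    method=method)
    r = func(a, **kwargs)
    result = _quantile(arr,
                       quantiles=q,
    ...<2 lines>...
                       out=out,
                       weights=wgt)
    slices_having_nans = np.isnan(arr[-1, ...])
                                  ~~~^^^^^^^^^
IndexError: index -1 is out of bounds for axis 0 with size 0
```

Emit:
arm_command:
  plan:
    - {"fingers":0,"tx":0.003,"ty":0,"tz":0,"turn":0}
    - {"fingers":0,"tx":0.006,"ty":0,"tz":0,"turn":0}
    - {"fingers":0,"tx":0.009,"ty":0,"tz":0,"turn":0}
    - {"fingers":0,"tx":0.012,"ty":0,"tz":0,"turn":0}
    - {"fingers":0,"tx":0.015,"ty":0,"tz":0,"turn":0}
    - {"fingers":0,"tx":0.018,"ty":0,"tz":0,"turn":0}
    - {"fingers":0,"tx":0.021,"ty":0,"tz":0,"turn":0}
    - {"fingers":0,"tx":0.024,"ty":0,"tz":0,"turn":0}
    - {"fingers":0,"tx":0.027,"ty":0,"tz":0,"turn":0}
    - {"fingers":0,"tx":0.03,"ty":0,"tz":0,"turn":0}

```text
time_s: 7.4
position: [475.2, 22.5, 177.5]
orientation: [2.158, 2.28, 0.001]
contact_force: [0.6, -4.8, 6.7]
grip_width: 0.5
grip_force: 3.4
```

```bash
python3 -W ignore -c "
from h import *
delta(0,35,11.5)
for n in('top','scene'):
  c=grab(n)
  r=(slice(225,315),slice(220,380)) if n=='top' else (slice(205,305),slice(245,395))
  im=cv2.resize(c['color'][r],(750,int(750*(r[0].stop-r[0].start)/(r[1].stop-r[1].start))),interpolation=cv2.INTER_CUBIC)
  cv2.imwrite(f'pics/{n}3.png',im[...,::-1])
"
```

```text
t 7.4 tool mm [55.7 -0.4 -0.1] turn 0.18 | at rail [  0.6 -20.7 177.5] tip 11.5 F [ 0.6 -4.8  6.7] q [-0.2   0.57  1.8  -0.    0.78 -0.26]
```

View pics/scene3.png

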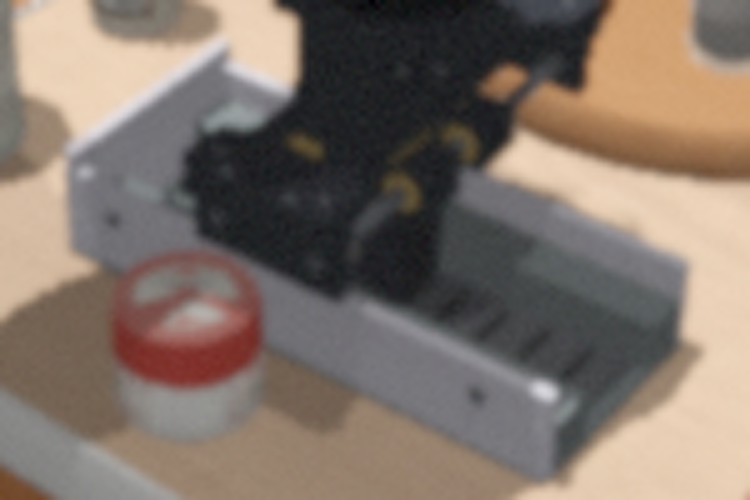

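The pot is untouched and the carton is hidden under the gripper. Force is steady, so I'll keep going.

Emit:
arm_command:
  plan:
    - {"fingers":0,"tx":0.003,"ty":0,"tz":0,"turn":0}
    - {"fingers":0,"tx":0.007,"ty":0,"tz":0,"turn":0}
    - {"fingers":0,"tx":0.011,"ty":0,"tz":0,"turn":0}
    - {"fingers":0,"tx":0.015,"ty":0,"tz":0,"turn":0}
    - {"fingers":0,"tx":0.019,"ty":0,"tz":0,"turn":0}
    - {"fingers":0,"tx":0.023,"ty":0,"tz":0,"turn":0}
    - {"fingers":0,"tx":0.027,"ty":0,"tz":0,"turn":0}
    - {"fingers":0,"tx":0.031,"ty":0,"tz":0,"turn":0}
    - {"fingers":0,"tx":0.035,"ty":0,"tz":0,"turn":0}
    - {"fingers":0,"tx":0.038,"ty":0,"tz":0,"turn":0}

```text
time_s: 8.5
position: [473.1, 60.6, 177.5]
orientation: [2.158, 2.28, 0.001]
contact_force: [0.7, -4.6, 7.2]
grip_width: 0.9
grip_force: 3.4
```

```bash
python3 -W ignore -c "
from h import *
delta(0,35,11.5)
n='top';c=grab(n);p=np.load('rail.npy')
r=(slice(225,315),slice(220,380))
im=cv2.resize(c['color'][r],None,fx=5,fy=5,interpolation=cv2.INTER_CUBIC)
cv2.imwrite('pics/t4.png',im[...,::-1])
print([(y,((proj(c,r2w(p,[x,y,60]))-[220,225])*5).round().tolist()) for x in (40,-40) for y in (80,90,100)])
"
```

```text
t 8.5 tool mm [17.6 -0.4  0. ] turn 0.19 | at rail [  0.4  17.4 177.5] tip 11.5 F [ 0.7 -4.6  7.2] q [-0.12  0.57  1.79 -0.    0.78 -0.18]
[(80, [[153.0, 111.0]]), (90, [[125.0, 112.0]]), (100, [[97.0, 113.0]]), (80, [[158.0, 333.0]]), (90, [[130.0, 334.0]]), (100, [[102.0, 335.0]])]
```

View pics/t4.png

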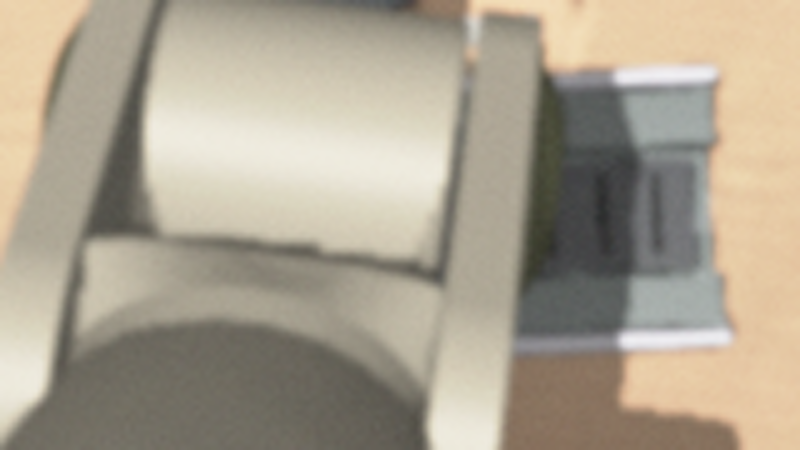

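The top view is blocked by the arm. Final finger position by geometry: with a finger half-depth of 9–12 mm and a flap of 0–3 mm, fingers at rail y = 38 put the carton centre at 71–77. I'll creep 20.5 mm.

Emit:
arm_command:
  plan:
    - {"fingers":0,"tx":0.003,"ty":0,"tz":0,"turn":0}
    - {"fingers":0,"tx":0.006,"ty":0,"tz":0,"turn":0}
    - {"fingers":0,"tx":0.009,"ty":0,"tz":0,"turn":0}
    - {"fingers":0,"tx":0.012,"ty":0,"tz":0,"turn":0}
    - {"fingers":0,"tx":0.014,"ty":0,"tz":0,"turn":0}
    - {"fingers":0,"tx":0.016,"ty":0,"tz":0,"turn":0}
    - {"fingers":0,"tx":0.0175,"ty":0,"tz":0,"turn":0}
    - {"fingers":0,"tx":0.019,"ty":0,"tz":0,"turn":0}
    - {"fingers":0,"tx":0.02,"ty":0,"tz":0,"turn":0}
    - {"fingers":0,"tx":0.0205,"ty":0,"tz":0,"turn":0}

```text
time_s: 9.55
position: [471.9, 80.9, 177.5]
orientation: [2.158, 2.28, 0.001]
contact_force: [0.2, -5.3, 6.9]
grip_width: 0.4
grip_force: 3.5
```

```bash
python3 -W ignore -c "
from h import *
delta(0,38,11.5)
n='scene';c=grab(n)
r=(slice(205,305),slice(245,395))
im=cv2.resize(c['color'][r],None,fx=5,fy=5,interpolation=cv2.INTER_CUBIC)
cv2.imwrite('pics/s5.png',im[...,::-1])
"
```

```text
t 9.55 tool mm [ 0.2 -0.3  0. ] turn 0.19 | at rail [  0.3  37.8 177.5] tip 11.5 F [ 0.2 -5.3  6.9] q [-0.08  0.57  1.79 -0.    0.78 -0.13]
```

View pics/s5.png

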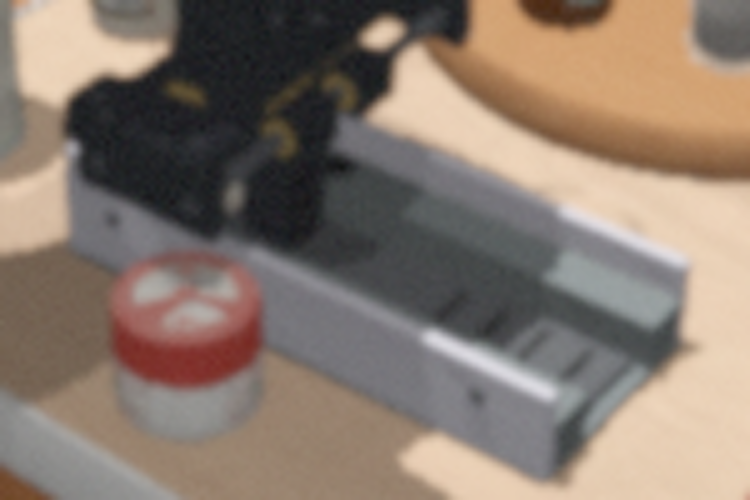

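Force is unchanged, so the carton isn't yet against the end wall. I'll add 2 mm for margin and check the force before letting the bar up.

Emit:
arm_command:
  plan:
    - {"fingers":0,"tx":0.0005,"ty":0,"tz":0,"turn":0}
    - {"fingers":0,"tx":0.001,"ty":0,"tz":0,"turn":0}
    - {"fingers":0,"tx":0.0015,"ty":0,"tz":0,"turn":0}
    - {"fingers":0,"tx":0.002,"ty":0,"tz":0,"turn":0}
    - {"fingers":0,"tx":0.002,"ty":0,"tz":0,"turn":0}
    - {"fingers":0,"tx":0.002,"ty":0,"tz":0,"turn":0}
    - {"fingers":0,"tx":0.002,"ty":0,"tz":0,"turn":0}
    - {"fingers":0,"tx":0.002,"ty":0,"tz":0,"turn":0}
    - {"fingers":0,"tx":0.002,"ty":0,"tz":0,"turn":0}
    - {"fingers":0,"tx":0.002,"ty":0,"tz":0,"turn":0}

```text
time_s: 10.6
position: [471.8, 82.9, 177.5]
orientation: [2.158, 2.28, 0.001]
contact_force: [0.7, -4.2, 5.5]
grip_width: 0.5
grip_force: 3.2
```

Next I'll back off 5 mm with the bar still down, then raise slowly.

Emit:
arm_command:
  plan:
    - {"fingers":0,"tx":-0.0015,"ty":0,"tz":0,"turn":0}
    - {"fingers":0,"tx":-0.003,"ty":0,"tz":0,"turn":0}
    - {"fingers":0,"tx":-0.005,"ty":0,"tz":0,"turn":0}
    - {"fingers":0,"tx":-0.005,"ty":0,"tz":-0.003,"turn":0}
    - {"fingers":0,"tx":-0.005,"ty":0,"tz":-0.006,"turn":0}
    - {"fingers":0,"tx":-0.005,"ty":0,"tz":-0.009,"turn":0}
    - {"fingers":0,"tx":-0.005,"ty":0,"tz":-0.012,"turn":0}
    - {"fingers":0,"tx":-0.005,"ty":0,"tz":-0.015,"turn":0}
    - {"fingers":0,"tx":-0.005,"ty":0,"tz":-0.018,"turn":0}
    - {"fingers":0,"tx":-0.005,"ty":0,"tz":-0.021,"turn":0}

```text
time_s: 11.6
position: [471.5, 78.2, 198.1]
orientation: [-2.159, -2.281, 0.001]
contact_force: [0.2, 0.3, 0.2]
grip_width: 0.5
grip_force: 0.0
```

Emit:
arm_command:
  plan:
    - {"fingers":0,"tx":0,"ty":0,"tz":-0.02,"turn":0}
    - {"fingers":0,"tx":0,"ty":0,"tz":-0.04,"turn":0}
    - {"fingers":0,"tx":0,"ty":0,"tz":-0.07,"turn":0}
    - {"fingers":0,"tx":0,"ty":0,"tz":-0.1,"turn":0}
    - {"fingers":0,"tx":-0.03,"ty":0,"tz":-0.13,"turn":0}
    - {"fingers":0,"tx":-0.07,"ty":0,"tz":-0.15,"turn":0}
    - {"fingers":0,"tx":-0.11,"ty":0,"tz":-0.16,"turn":0}
    - {"fingers":0,"tx":-0.15,"ty":0,"tz":-0.17,"turn":0}
    - {"fingers":0,"tx":-0.19,"ty":0,"tz":-0.17,"turn":0}
    - {"fingers":0,"tx":-0.23,"ty":0,"tz":-0.17,"turn":0}

```text
time_s: 12.6
position: [483.9, -153.0, 368.4]
orientation: [2.16, 2.281, -0.0]
contact_force: [0.0, -0.2, -0.9]
grip_width: 0.8
grip_force: 0.0
```

```bash
python3 -W ignore -c "
from h import *
delta(0,38,11.5);studs()
c=np.load('top.npz');im=cv2.resize(c['color'][225:315,220:380],None,fx=5,fy=5,interpolation=cv2.INTER_CUBIC)
cv2.imwrite('pics/t6.png',im[...,::-1])
"
```

```text
t 12.6 tool mm [234.4   0.5 190.9] turn 0.15 | at rail [ 1.000e-01 -1.964e+02  3.684e+02] tip 202.4 F [ 0.  -0.2 -0.9] q [-0.54  0.34  1.48 -0.    1.33 -0.59]
top 35 stud z 21 40.2 floor z 28.5
top -35 stud z 20 41.5 floor z 30.8
top carton-top pts 1200 [[-38.4, 50.5, 56.6], [40.3, 97.8, 63.6]]
scene 35 stud z 22 36.2 floor z 36.4
scene -35 stud z 12 39.3 floor z 43.2
scene carton-top pts 546 [[-39.5, 47.1, 56.2], [39.3, 95.9, 62.4]]
```

View pics/t6.png

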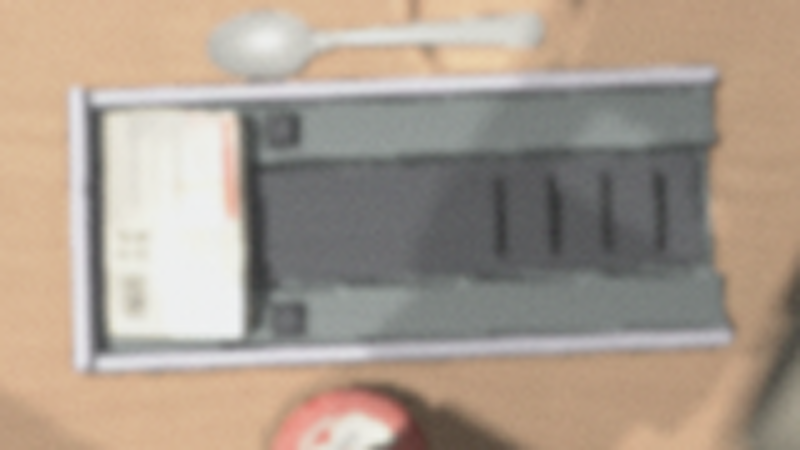

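The carton lies flat in the bay, cols 103–245, with its centre at rail y of about 74 mm. The studs stand behind it at (283,129) and (289,319), about 40 mm high. The spoon and pot haven't moved, so I'm handing in.

```bash
python3 -c "
from rig import manip
print(manip.job_done())"
```

```text
the job is handed in; nothing more can be done
None
```

The job is handed in: the carton lies flat in the end bay at rail y of about 74 mm, the bar is up with the studs standing behind it, the robot is clear of everything, and the spoon and pot are where they were.

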